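# Load a coin tube into the change dispenser base

### The arm

A 6-joint arm with a two-finger parallel gripper is mounted at the origin on a cart in front of the work surface, level with it; the furniture and walls round the work are solid. World frame = base frame: x ahead of the robot, y to its left, z up, the work surface at z = 0. Lengths are in mm, angles in rad, forces in N, time in s.
With the tool pointing down it reaches from about 325 to 900 mm from the base axis. Payload 6.1 kg.
Tool frame: the origin (TCP) lies midway between the tips of the shut fingers; the grasp point (between the pads) lies behind it (ctrl.tcp_to_grasp is the z of the grasp point in the tool frame, in mm); z points along the fingers, y is the line along which they close (so a half turn about z gives the same grasp; the last joint's range is limited). The gripper opens to 87 mm and grips with 3 to 60 N. Pads are 19 mm wide; open, the fingers measure 117 mm over their backs; the gripper's body (75 mm by 190 mm) begins 51 mm behind the grasp point.
Start: joints at [-0.126, 0.22, 1.526, -0, 1.395, -0.126], TCP at [624.993, -0.003, 222.538] pointing down, gripper open.
Joint ranges: [-2.98, 2.98], [-0.91, 2.08], [0.09, 2.57], [-1.24, 4.39], [0.2, 2.65], [-2.68, 2.68]. Speed limits (rad/s): [2.57, 2.57, 3.01, 3.14, 3.14, 3.14].

### API

Orientations are given as a 3x3 rotation matrix whose columns are the frame's x, y, z axes.
In Python, from rig import readout, cams, ctrl gives the robot as it stands. The module is installed in compiled form; this text tells all that it offers.
- The arm moves only by the tool arm_command, never from a script. Its argument "motion" is a list of rows, each a list of 7 numbers: the closure, from -1 (fully open) to 1 (shut), then the shift along the tool's x, y, z in units of 0.25 m (1.0 is 0.25 m), then the turn, a rotation vector about the tool's x, y, z in units of 180 degrees (1.0 is 180 degrees). A call has 1 to 8 rows; each row is the pose to reach, as a shift and turn from the pose commanded when the call began, along the tool's axes at that moment, turning the shorter way round; what a row does not reach only later rows make up. A row lasts 1/8 s, in which the tool goes at most 62.5 mm and 10.7 degrees, less where a joint would pass 70% of its speed; a pose out of reach is approached as far as the arm can. A call with a number of a shift or a turn outside -1 to 1 is refused whole. A call with a gripper value outside its range is refused whole. The fingers move at their own pace and stop on an object; "newtons" is the grip in N (left out, the last holds). Time passes only in rows, so rows that repeat a pose let the fingers close. It gives the time, the measured TCP pose, the force, the opening and the grip force at its end, in the units of the state.
- readout.get_obs(): the state, without advancing time (a new reading comes with each control period).
- cams.read_camera(name): name is "scene" or "side" or "wrist"; returns a dict with "img" (480x640x3 uint8, blue, green, red), "intrinsics" (3x3 intrinsics, pixels), "R" (3x3) and "t" (3): a world point X has camera coordinates R X + t. Camera axes: x right, y down, z forward; pixel columns grow to the right and rows downward; lengths in mm; the calibration is good to about 2 mm. A picture is of the moment at which its call begins. There is no depth.
- ctrl.sign_off(): hands the job in; it is judged then, once.
The state is a dict: "time_s": time; "qpos": joint angles; "qd": joint speeds; "effort": joint torques, N m; "position": TCP position; "tool_rot": TCP orientation; "wrist_force": force on the tool from outside, world axes, zero at the start; "wrist_torque": the same for the moment, N m; "width": finger opening in mm; "grasp_force": force on a finger pad.
Only numpy, scipy, OpenCV 4.12 (cv2) and the standard library are available. Lean on these libraries where they do the work, as an engineer would, in place of code of your own. Each camera call takes 0.05 s, during which the arm holds its last target. There are 200 camera calls.

### The job

Load the change dispenser: pick up the blue coin tube, stand its flanged foot on the front ledge of the grey base and slide it upright into the slotted plate, foot under the plate, until it is fully home and the brass spring catch in the floor has snapped up behind the foot, then let go. How deep home lies is not known beforehand, so feel for the sprung black stop and do not push it with more than about 10 N. Keep the tube upright throughout and leave the two coin rolls and the marker where they are.

Things in the scene. Friction and masses are not known exactly. Their poses are not given: they have to be found in the camera images.
- coin_tube_mid (a point): Centre, half-way up, of the loose blue coin tube: 80 mm tall, it stands upright on the desk. Barrel 30 mm in diameter with a white band near the top; its round foot flange at the very bottom is 46 mm in diameter and 5 mm thick. 0.11 to 0.22 kg. z is the tube's axis, up.
- coin_tube: The same coin tube; origin at the centre of its underside, 40 mm below coin_tube_mid.
- dock: Fixed grey base with an aluminium slotted plate on top. Origin at its underside on the slot's centre line; x points into the slot, z up. Floor top at z = 6 mm, x from -100 to 126 mm, 94 mm wide; bare front ledge up to x = -45 mm, from there the plate lies above it: underside z = 13 mm, top z = 18 mm. Back wall x = 114 to 126 mm, 20 mm high.
- ledge (a point): Point on the base's bare front ledge (floor top) on the centre line, 49 mm before slot_mouth, where the tube's foot can be set down clear of the plate. Axes as the base's.
- slot_mouth (a point): Centre of the slot where its full width begins, at the plate's underside (7 mm above the floor; flange 5 mm thick). The slot is 33 mm wide (barrel 30 mm), open to the front; over the 20 mm before this point its edges flare to about 65 mm. The flange channel below is 54 mm wide. Axes as the base's.
- home_mid (a point): Floor point at the middle of where the tube's axis may come home; true home is up to 25 mm before or beyond it along x, set differently each time and not given. Catch and sprung stop move with that setting. Axes as the base's.
- buffer (a joint): Sprung black rubber stop under the plate, which the flange meets when home: 0 = free, grows (m) as it is pushed in along x, up to 0.007. It takes 3 N to start moving and 5 N more per mm. The catch snaps up within the first 0.6 mm of its travel (6 N at most); 0.0020 m (13 N) is too much.
- catch (a joint): Brass spring catch in the channel floor on the centre line: 0 = up (3.5 mm above the floor), growing as pressed down, about 0.0035 m while the flange passes over it. It starts to be pressed some 60 mm before home and resists with up to about 5 N. Once the flange is past it springs back to 0, stands behind the flange and holds the tube in.
- coin_roll_0: Bystander: brown paper coin roll with a red band, standing, 26 mm in diameter, 52 mm tall, left of the base; origin at the centre of its underside.
- coin_roll_1: Bystander: brown paper coin roll with a red band, standing, 26 mm in diameter, 52 mm tall, right of the base; origin at the centre of its underside.
- marker: Bystander: red and white marker pen lying flat, 135 mm long, 17 mm wide; origin at its underside.
Mind the look-alikes: they are no part of the job. Of the things that look like the coin_tube, take the one that is nearest to the robot's base at the start.

How it is judged:
By the outcome, as a careful person would: the job done as asked, in the order asked, and still so for the second after the job is handed in, with the robot touching nothing.
It also fails if it takes over 64 s, if anything falls off the work surface, if the arm or the gripper's body presses on something with over 40 N, if the wrist force passes 120 N, or if a joint passes its speed limit or range.

## Working session

There is one attempt and no reset: what is moved stays moved. The work goes in short steps, Python scripts to look and compute and a tool call to move; the robot and the scene stay as the last step left them, time stands still between calls to the robot, and variables do not carry over. Pictures are saved under pics/ and viewed, at most 10 in all, crops included, and the job is handed in when it is done.

Besides the shell and the picture viewer there is one more tool, called after "Emit:" as a command line: name --pt "numbers of a row" for each row, then --argument value for the rest. arm_command: Moves the arm, as the interface text tells. Shifts and turns lie within -1 to 1; 1 stands for 0.25 m of shift or 180 degrees of turn. Its arguments: {"type":"object","properties":{"motion":{"type":"array"},"newtons":{"type":"number"}},"required":["motion"]}

```bash
mkdir -p pics; python3 - <<'E'
from rig import readout,cams,ctrl
import cv2,numpy as np,pickle
o=readout.get_obs();print(o, ctrl.tcp_to_grasp)
d={n:cams.read_camera(n) for n in("scene","side","wrist")}
pickle.dump(d,open("c0.pkl","wb"))
for n in d: cv2.imwrite(f"pics/{n}0.png",d[n]["img"]); print(n,-d[n]["R"].T@d[n]["t"])
E
```

```text
{'time_s': 0.0, 'qpos': array([-1.26085327e-01,  2.21231326e-01,  1.52760734e+00,  1.20957218e-05,
        1.39469280e+00, -1.26096609e-01]), 'qd': array([ 2.44671649e-04,  2.16731417e-03, -1.23268330e-03, -1.00975233e-03,
        2.16832475e-04, -8.08505775e-05]), 'effort': array([-1.67445501e-05, -4.94609964e+01, -3.87383544e+01,  6.99962187e-02,
        5.70271199e-02, -1.42064664e-04]), 'position': array([6.24382917e+02, 8.76768103e-02, 2.21436031e+02]), 'tool_rot': array([[-8.90612754e-06,  9.99998153e-01, -1.92191603e-03],
       [ 9.99999967e-01,  9.39742803e-06,  2.55621689e-04],
       [ 2.55639278e-04, -1.92191369e-03, -9.99998120e-01]]), 'wrist_force': array([-0.06419715,  0.78404931,  0.13494551]), 'wrist_torque': array([-0.06004353, -0.00872755, -0.00425148]), 'grasp_force': 0.0, 'width': 87.34151239827979} -18.700000000000003
scene [-326.16925214 -800.46399995  820.13959014]
side [ 445.64124302 1082.96430666  674.76567959]
wrist [622.90913614  81.98507652 384.56396681]
```

View pics/scene0.png

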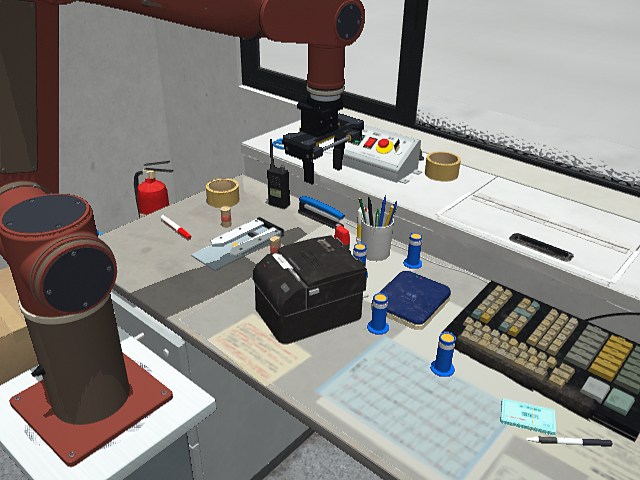

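View pics/side0.png

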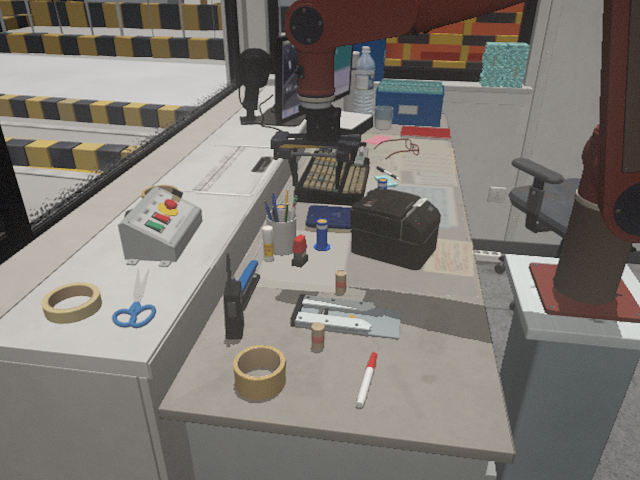

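Scene: four blue-tube candidates with feet at about (378,327), (443,368), (413,263), and (360,262, partly hidden by the box). The dock is at about (240,242) and the rolls at (226,215) and (276,245). In the side view the dock is at (345,315), with its mouth facing right towards the robot. I'll compute the ground positions next.

```bash
cat > h.py <<'E'
import numpy as np,cv2,pickle
def ground(c,uv,z=0):
    K,R,t=c["intrinsics"],np.array(c["R"]),np.array(c["t"])
    C=-R.T@t; d=R.T@np.linalg.inv(K)@np.array([uv[0],uv[1],1.]); return C+d*(z-C[2])/d[2]
def proj(c,X):
    p=c["intrinsics"]@(np.array(c["R"])@np.array(X,float)+c["t"]); return p[:2]/p[2]
E
python3 - <<'E'
from h import *
d=pickle.load(open("c0.pkl","rb"))
s,e=d["scene"],d["side"]
for uv in [(378,329),(443,370),(413,265),(360,270)]: print("foot",uv,ground(s,uv).round(), "top",ground(s,(uv[0]+1,uv[1]-33),80).round())
for uv in [(322,246),(382,196)]: print("side",uv,ground(e,uv).round())
print("dock side", [ground(e,u,6).round() for u in [(400,318),(399,336)]])
a=s["img"][190:290,180:310]; b=e["img"][280:350,280:410]
c=s["img"][225:385,340:480]
a=cv2.resize(a,(400,308),interpolation=3); b=cv2.resize(b,(400,215),interpolation=3);c=cv2.resize(c,(400,457),interpolation=3)
W=cv2.resize(d["wrist"]["img"],(400,300))
L=np.vstack([a,b]);Rr=np.vstack([c]); h=600
L=np.vstack([L,np.zeros((h-L.shape[0],400,3),np.uint8)]);Rr=np.vstack([Rr,np.zeros((h-Rr.shape[0],400,3),np.uint8)])
cv2.imwrite("pics/m1.png",np.hstack([L,Rr]))
E
```

```text
foot (378, 329) [ 501. -263.    0.] top [ 504. -256.   80.]
foot (443, 370) [ 486. -426.    0.] top [ 483. -419.   80.]
foot (413, 265) [ 749. -185.    0.] top [ 762. -169.   80.]
foot (360, 270) [ 646. -103.    0.] top [660. -90.  80.]
side (322, 246) [ 625. -116.   -0.]
side (382, 196) [ 485. -475.    0.]
dock side [array([413., 178.,   6.]), array([414., 238.,   6.])]
```

View pics/m1.png

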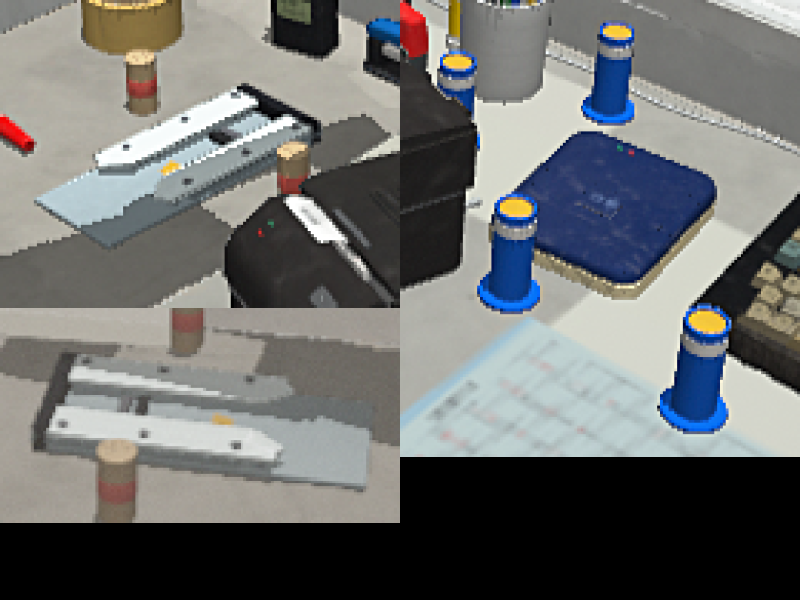

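View pics/wrist0.png

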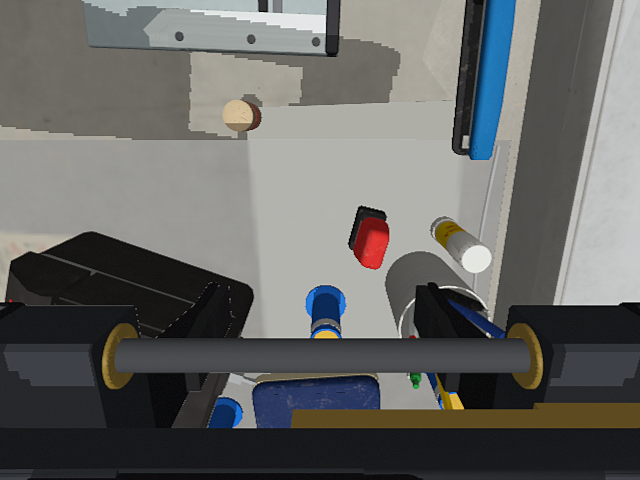

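Candidates: A (378,327) at about (503,-260), 568 mm from the base. B (443,368) is at 642 mm, C (360,262) at 649 mm and D (413,263) at 775 mm. A is nearest, and the crop shows a blue barrel, white band and flange, so it fits. The wrist view looks down, with image right = +x and up = +y. Next I measure A, the dock and the box clearance.

```bash
python3 - <<'E'
from h import *
d=pickle.load(open("c0.pkl","rb"))
s,e,w=d["scene"],d["side"],d["wrist"]
f=lambda c,u,v,z: print((u,v,z),ground(c,(u,v),z).round(1))
f(s,378.5,327.5,5); f(s,380.2,298.1,80)
print("box");f(s,283,342,0);f(s,365,322,0)
for z in(80,100): f(s,367,264,z); f(s,345,240,z); f(s,275,285,z)
print("wrist box");
for z in(80,100): f(w,253,295,z);f(w,90,232,z)
print("wrist: centre, dock"); f(w,320,240,0);f(w,85,47,6);f(w,338,55,18);f(w,240,115,52)
print("scene dock")
sa=130/400; g=lambda x,y,z:f(s,180+x*sa,190+y*100/308,z)
g(35,203,6);g(110,247,6);g(240,86,20);g(320,124,20);g(100,165,18);g(158,192,18);g(143,57,52);g(293,150,52)
print("side dock"); q=lambda x,y,z:f(e,280+x*130/400,280+(y-308)*70/215,z)
q(372,403,6);q(364,487,6);q(72,355,20);q(36,445,20);q(118,450,52);q(280,455,18);q(293,385,18)
E
```

```text
(378.5, 327.5, 5) [ 500.1 -264.     5. ]
(380.2, 298.1, 80) [ 499.9 -262.    80. ]
box
(283, 342, 0) [ 339.9 -144.8    0. ]
(365, 322, 0) [ 500.5 -229.    -0. ]
(367, 264, 80) [ 579.6 -168.6   80. ]
(345, 240, 80) [624.4 -71.3  80. ]
(275, 285, 80) [390.4 -75.3  80. ]
(367, 264, 100) [ 555.1 -185.7  100. ]
(345, 240, 100) [598.7 -91.  100. ]
(275, 285, 100) [371.  -94.9 100. ]
wrist box
(253, 295, 80) [561.4 -64.5  80. ]
(90, 232, 80) [428.   -6.9  80. ]
(253, 295, 100) [565.4 -54.9 100. ]
(90, 232, 100) [440.8  -1.1 100. ]
wrist: centre, dock
(320, 240, 0) [619.9 -38.7   0. ]
(85, 47, 6) [407.8 145.5   6. ]
(338, 55, 18) [635.9 137.2  18. ]
(240, 115, 52) [553.7  86.6  52. ]
scene dock
(191.375, 255.9090909090909, 6) [411.6 230.2   6. ]
(215.75, 270.1948051948052, 6) [411.  140.6   6. ]
(258.0, 217.92207792207793, 20) [632.6 226.6  20. ]
(284.0, 230.25974025974025, 20) [633.1 132.4  20. ]
(212.5, 243.57142857142856, 18) [470.7 220.2  18. ]
(231.35, 252.33766233766232, 18) [475.2 156.6  18. ]
(226.475, 208.5064935064935, 52) [573.5 280.9  52. ]
(275.225, 238.7012987012987, 52) [552.1  83.4  52. ]
side dock
(400.9, 310.93023255813955, 6) [411.9 151.9   6. ]
(398.3, 338.27906976744185, 6) [415.2 245.7   6. ]
(303.4, 295.30232558139534, 20) [626.6 147.2  20. ]
(291.7, 324.6046511627907, 20) [631.  253.9  20. ]
(318.35, 326.2325581395349, 52) [570.3 291.2  52. ]
(371.0, 327.8604651162791, 18) [471.2 236.3  18. ]
(375.225, 305.06976744186045, 18) [467.7 156.   18. ]
```

The box corner is close to the tube, about 40 mm away, so I'll go above it and look from close by.

Emit:
arm_command --pt "-1 -0.1 -0.05 -0.03 0 0 0" --pt "-1 -0.3 -0.15 -0.1 0 0 0" --pt "-1 -0.5 -0.25 -0.1 0 0 0" --pt "-1 -0.7 -0.35 -0.1 0 0 0" --pt "-1 -0.88 -0.44 -0.1 0 0 0" --pt "-1 -0.97 -0.49 -0.1 0 0 0" --pt "-1 -1 -0.5 -0.1 0 0 0" --pt "-1 -1 -0.5 -0.1 0 0 0"

```text
time_s: 1.15
position: [500.1, -249.8, 247.4]
tool_rot: [[0.001, 1.0, -0.0], [1.0, -0.001, 0.001], [0.001, -0.0, -1.0]]
wrist_force: [0.3, 0.6, -0.5]
width: 87.0
grasp_force: 0.0
```

```bash
python3 - <<'E'
from rig import cams,readout
import cv2,pickle
w=cams.read_camera("wrist");s=cams.read_camera("side");pickle.dump((w,s,readout.get_obs()),open("c1.pkl","wb"));cv2.imwrite("pics/w1.png",w["img"])
E
```

```text
(no output)
```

View pics/w1.png

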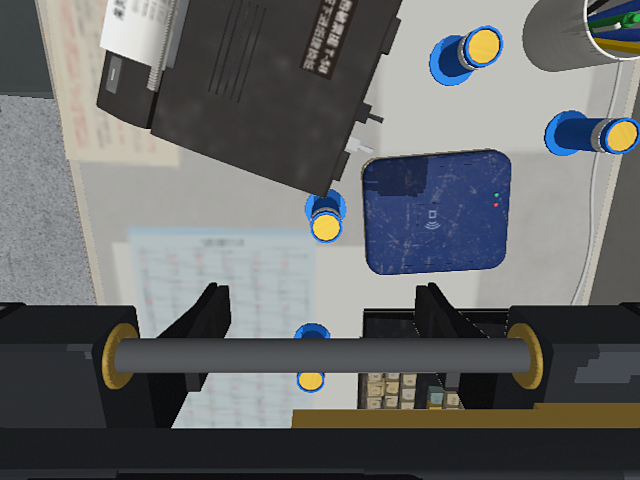

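The wrist view shows tube A's top at (326,227) and foot at about (325,208). The box corner is right behind it at (328,196), with its near edge running to (150,131).

```bash
python3 - <<'E'
from h import *
w,_,o=pickle.load(open("c1.pkl","rb")); d=pickle.load(open("c0.pkl","rb"));s=d["scene"]
print("top",ground(w,(326,227.5),80),"foot",ground(w,(325,209),5))
for z in(60,80,90,100,110,120): print(z,ground(w,(328,196),z).round(),ground(w,(150,131),z).round(),proj(s,ground(w,(328,196),z)).round(),proj(s,ground(w,(150,131),z)).round())
cv2.imwrite("pics/bx.png",cv2.resize(s["img"][225:355,240:400],(800,600),interpolation=3))
E
```

```text
top [ 501.68121849 -259.70468331   80.        ] foot [ 501.27215417 -259.58839388    5.        ]
60 [ 504. -235.   60.] [ 345. -176.   60.] [370. 300.] [296. 324.]
80 [ 503. -231.   80.] [ 354. -176.   80.] [369. 291.] [299. 314.]
90 [ 503. -229.   90.] [ 358. -176.   90.] [368. 287.] [301. 309.]
100 [ 503. -227.  100.] [ 363. -175.  100.] [368. 282.] [302. 304.]
110 [ 503. -225.  110.] [ 367. -175.  110.] [367. 278.] [304. 298.]
120 [ 503. -223.  120.] [ 371. -175.  120.] [367. 274.] [305. 293.]
```

View pics/bx.png

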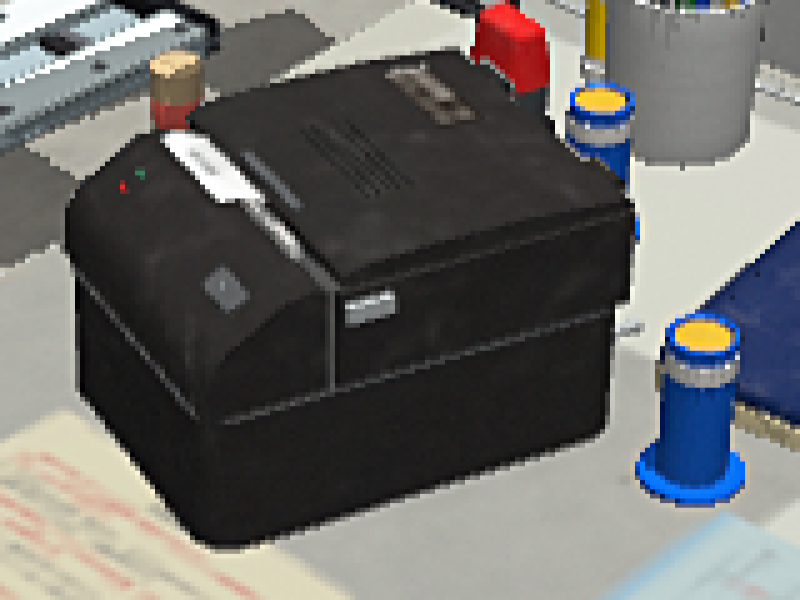

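Matching the two views gives a box about 130 mm tall with its corner at about (503,-221). The gripper body, 37 mm half width, would pass 2 mm from it, so I'll shift the grasp 6 mm away from the box. The tube is at (501.5,-259.7).

Emit:
arm_command --pt "-1 -0.03 0.003 0.05 0 0 0" --pt "-1 -0.064 0.006 0.2 0 0 0" --pt "-1 -0.064 0.006 0.38 0 0 0" --pt "-1 -0.064 0.006 0.5 0 0 0" --pt "-1 -0.064 0.006 0.58 0 0 0" --pt "-1 -0.064 0.006 0.64 0 0 0" --pt "-1 -0.064 0.006 0.68 0 0 0" --pt "-1 -0.064 0.006 0.7 0 0 0" --newtons 15

```text
time_s: 2.25
position: [501.8, -266.2, 72.6]
tool_rot: [[-0.0, 1.0, 0.0], [1.0, 0.0, -0.0], [-0.0, 0.0, -1.0]]
wrist_force: [-0.2, -1.0, 0.3]
width: 86.9
grasp_force: 0.0
```

Emit:
arm_command --pt "-1 0 0 0.02 0 0 0" --pt "-1 0 0 0.04 0 0 0" --pt "-1 0 0 0.06 0 0 0" --pt "-1 0 0 0.08 0 0 0"

```text
time_s: 2.75
position: [501.6, -266.1, 52.4]
tool_rot: [[0.0, 1.0, 0.0], [1.0, -0.0, -0.0], [-0.0, 0.0, -1.0]]
wrist_force: [-0.2, -0.1, 0.4]
width: 87.1
grasp_force: 0.0
```

No contact. I go down to TCP z = 31.5 and close.

Emit:
arm_command --pt "-1 0 0 0.03 0 0 0" --pt "-1 0 0 0.06 0 0 0" --pt "-1 0 0 0.084 0 0 0" --pt "0.2 0 0 0.084 0 0 0" --pt "1 0 0 0.084 0 0 0" --pt "1 0 0 0.084 0 0 0" --pt "1 0 0 0.084 0 0 0" --pt "1 0 0 0.084 0 0 0" --newtons 15

```text
time_s: 3.75
position: [501.6, -266.1, 31.7]
tool_rot: [[-0.0, 1.0, 0.0], [1.0, 0.0, -0.0], [-0.0, 0.0, -1.0]]
wrist_force: [0.1, -0.1, 0.0]
width: 45.3
grasp_force: 0.0
```

Emit:
arm_command --pt "1 0 0 0 0 0 0" --pt "1 0 0 0 0 0 0" --pt "1 0 0 0 0 0 0" --pt "1 0 0 0 0 0 0" --pt "1 0 0 0 0 0 0" --newtons 25

```text
time_s: 4.38
position: [501.6, -266.1, 31.6]
tool_rot: [[0.0, 1.0, 0.0], [1.0, -0.0, -0.0], [-0.0, 0.0, -1.0]]
wrist_force: [0.6, 0.3, -0.5]
width: 29.5
grasp_force: 25.0
```

Emit:
arm_command --pt "1 0 0 -0.02 0 0 0" --pt "1 0 0 -0.08 0 0 0" --pt "1 0 0 -0.2 0 0 0" --pt "1 0 0 -0.36 0 0 0" --pt "1 0 0 -0.52 0 0 0" --pt "1 0 0 -0.64 0 0 0" --pt "1 0 0 -0.69 0 0 0" --pt "1 0 0 -0.7 0 0 0"

```text
time_s: 5.38
position: [501.6, -266.1, 207.3]
tool_rot: [[-0.0, 1.0, 0.001], [1.0, 0.0, -0.001], [-0.001, 0.001, -1.0]]
wrist_force: [0.3, -0.1, -0.7]
width: 29.6
grasp_force: 25.0
```

Emit:
arm_command --pt "1 0.05 0 0 0 0 0" --pt "1 0.2 -0.03 0 0 0 0" --pt "1 0.4 -0.06 0 0 0 0" --pt "1 0.6 -0.1 0 0 0 0" --pt "1 0.8 -0.14 0 0 0 0" --pt "1 0.92 -0.18 0 0 0 0" --pt "1 0.98 -0.2 0 0 0 0" --pt "1 1 -0.2 0 0 0 0"

```text
time_s: 6.38
position: [451.0, -15.3, 205.8]
tool_rot: [[-0.001, 1.0, -0.001], [1.0, 0.001, 0.0], [0.0, -0.001, -1.0]]
wrist_force: [0.2, -0.1, -1.1]
width: 29.8
grasp_force: 25.0
```

Emit:
arm_command --pt "1 0.06 0 0 0 0 0" --pt "1 0.2 0 0 0 0 0" --pt "1 0.36 0 0 0 0 0" --pt "1 0.5 0 0 0 0 0" --pt "1 0.58 0 0 0 0 0" --pt "1 0.6 0 0 0 0 0" --pt "1 0.6 0 0 0 0 0"

```text
time_s: 7.25
position: [451.6, 133.7, 206.4]
tool_rot: [[0.0, 1.0, -0.0], [1.0, -0.0, -0.0], [-0.0, -0.0, -1.0]]
wrist_force: [0.4, -0.1, -1.3]
width: 29.5
grasp_force: 25.0
```

```bash
python3 - <<'E'
from rig import cams,readout
import cv2,pickle
d={n:cams.read_camera(n) for n in("scene","side","wrist")};o=readout.get_obs();pickle.dump((d,o),open("c2.pkl","wb"))
cv2.imwrite("pics/w2.png",d["wrist"]["img"]); print(o["position"],o["wrist_force"],o["width"])
E
```

```text
[451.64843538 133.16042281 206.47125495] [ 0.55115179 -0.61487188 -1.24945808] 29.455437314771597
```

View pics/w2.png

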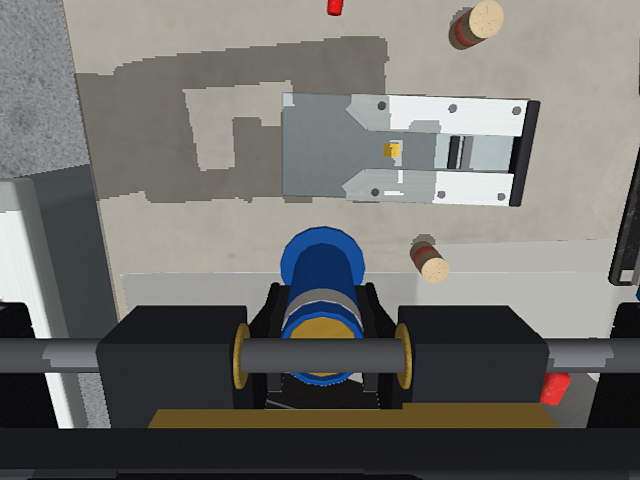

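The wrist view over the dock shows the front corners at (283,93) and (283,195), slot edges at about v=130 and v=170, the catch at (393,150), the black stop at (456,152) and the back wall at (530,153). The tube is held upright.

```bash
python3 - <<'E'
from h import *
d,o=pickle.load(open("c2.pkl","rb"));w=d["wrist"]
f=lambda n,u,v,z: print(n,(u,v),ground(w,(u,v),z).round(1))
f("FL",283,93,6);f("FR",283,195,6);f("BL",540,101,20);f("BR",522,206,20)
f("catch",393,150,9);f("stopfront",449,152,11)
g=cv2.cvtColor(w["img"],6).astype(float)
# slot edges at columns: strong vertical gradients
for u in (405,430,445,480,500):
    c=cv2.GaussianBlur(g,(5,3),0)[:,u]; dg=np.gradient(c); 
    print(u,[(v,int(dg[v])) for v in range(90,215) if abs(dg[v])>10 and abs(dg[v])==max(abs(dg[v-3:v+4]))])
for v in(110,150,190):
    c=cv2.GaussianBlur(g,(3,5),0)[v];dg=np.gradient(c);print(v,[(u,int(dg[u])) for u in range(270,560) if abs(dg[u])>10 and abs(dg[u])==max(abs(dg[u-3:u+4]))])
f("tubefoot",322,268,o["position"][2]-31.5+5); f("tubetop",323,345,o["position"][2]-31.5+80)
E
```

```text
FL (283, 93) [414.6 238.8   6. ]
FR (283, 195) [411.8 146.6   6. ]
BL (540, 101) [638.2 231.4  20. ]
BR (522, 206) [637.2 138.8  20. ]
catch (393, 150) [515.3 189.3   9. ]
stopfront (449, 152) [566.7 187.6  11. ]
405 [(96, 49), (129, -31), (170, 23)]
430 [(97, 38), (120, -30), (132, -18), (171, 22)]
445 [(97, 42), (133, -20), (171, 47), (191, -18), (197, 19), (203, -24)]
480 [(98, 49), (134, -18), (173, 45), (205, -26)]
500 [(99, 40), (135, -21), (173, 49), (193, -50), (200, 48), (205, -25)]
110 [(281, -15), (346, 16), (379, -12), (383, 10), (389, 28), (448, -36), (456, 41), (512, -48), (521, 46), (525, -84), (539, 52)]
150 [(283, 10), (391, 26), (402, -25), (435, 27), (448, -63), (458, 54), (471, 21), (511, -67), (519, 11), (531, 52)]
190 [(344, 16), (371, -30), (378, 27), (435, 30), (444, 11), (510, -76), (523, 49)]
tubefoot (322, 268) [449.7 139.9 180. ]
tubetop (323, 345) [450.2 141.1 255. ]
```

```bash
python3 - <<'E'
import cv2
a=cv2.imread("pics/w2.png")[80:220,270:550];cv2.imwrite("pics/w2c.png",cv2.resize(a,(800,400),interpolation=cv2.INTER_CUBIC))
E
```

```text
(no output)
```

View pics/w2c.png

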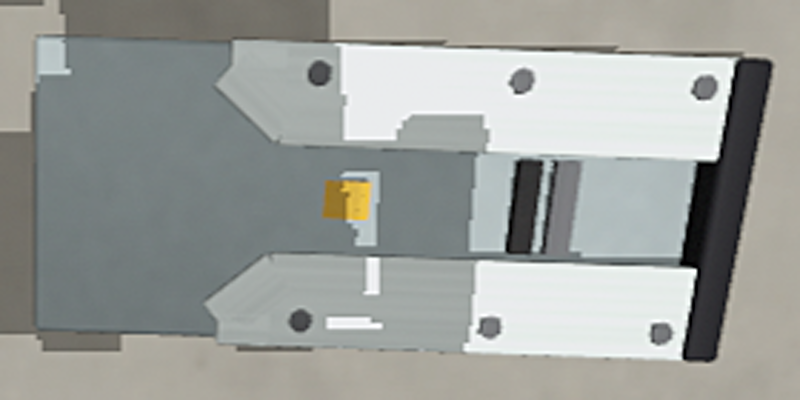

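```bash
python3 - <<'E'
from h import *
d,o=pickle.load(open("c2.pkl","rb"));w=d["wrist"]
P=[]
for u,a,b in[(405,129,170),(430,132,171),(445,133,171.5),(480,134,173),(500,135,173.5)]:
    A,B=ground(w,(u,a),18),ground(w,(u,b),18); P.append((A+B)/2); print(A.round(1),B.round(1),((A+B)/2).round(1))
P=np.array(P);k=np.polyfit(P[:,0],P[:,1],1);print("slot line y at x=436,485,560",np.polyval(k,[436,485,560]).round(1),"yaw deg",np.degrees(np.arctan(k[0])))
F=ground(w,(283,93),6);G=ground(w,(283,195),6);print("front mid",(F+G)/2)
print("plate tips",ground(w,(346,110),18),ground(w,(344,190),18))
E
```

```text
[523.3 208.1  18. ] [525.7 172.   18. ] [524.5 190.1  18. ]
[545.8 205.6  18. ] [548.7 171.1  18. ] [547.2 188.3  18. ]
[559.2 204.7  18. ] [562.5 170.6  18. ] [560.8 187.7  18. ]
[590.5 203.8  18. ] [594.8 169.3  18. ] [592.6 186.6  18. ]
[608.4 203.   18. ] [613.2 168.8  18. ] [610.8 185.9  18. ]
slot line y at x=436,485,560 [193.7 191.5 188. ] yaw deg -2.635085573016285
front mid [413.21533836 192.70399173   6.        ]
plate tips [470.59433983 224.12175229  18.        ] [470.0496548 153.543172   18.       ]
```

Emit:
arm_command --pt "1 0.03 -0.01 0 0 0 0" --pt "1 0.12 -0.03 0.05 0 0 0" --pt "1 0.19 -0.05 0.2 0 0 0" --pt "1 0.206 -0.052 0.36 0 0 0" --pt "1 0.206 -0.052 0.48 0 0 0" --pt "1 0.206 -0.052 0.56 0 0 0" --pt "1 0.206 -0.052 0.58 0 0 0" --pt "1 0.206 -0.052 0.58 0 0 0"

```text
time_s: 8.4
position: [438.7, 185.6, 61.9]
tool_rot: [[0.0, 1.0, 0.0], [1.0, -0.0, 0.0], [0.0, 0.0, -1.0]]
wrist_force: [0.5, -0.4, -1.1]
width: 29.8
grasp_force: 25.0
```

```bash
python3 - <<'E'
from rig import cams,readout
import cv2,pickle,numpy as np
d={n:cams.read_camera(n) for n in("scene","side","wrist")};o=readout.get_obs();pickle.dump((d,o),open("c3.pkl","wb"))
print(o["position"],o["wrist_force"],o["width"])
a=cv2.resize(d["wrist"]["img"],(480,360)); s=cv2.resize(d["scene"]["img"][170:290,160:320],(320,240),interpolation=3);e=cv2.resize(d["side"]["img"][250:370,280:440],(320,240),interpolation=3)
R=np.vstack([s,e]);L=np.vstack([a,np.zeros((120,480,3),np.uint8)]);cv2.imwrite("pics/m3.png",np.hstack([L,R]))
E
```

```text
[439.49342304 185.73674131  62.75742   ] [-1.01985479  0.23358776 -1.62474195] 29.280025147829246
```

View pics/m3.png

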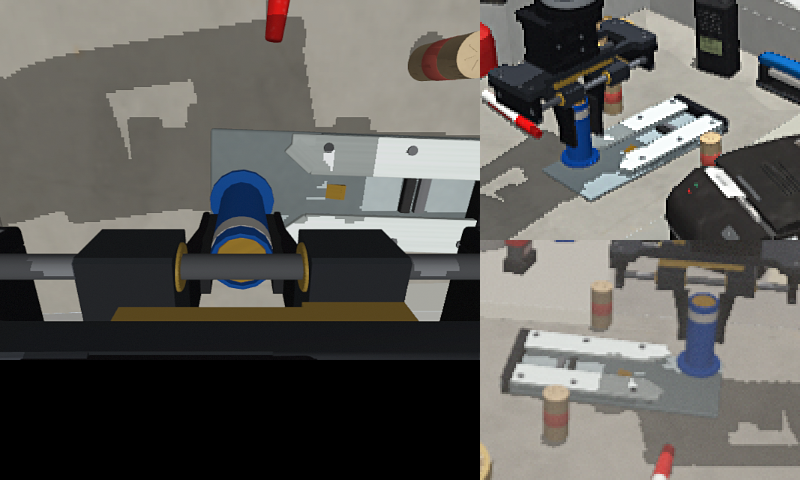

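The tube (foot at about (322,253) in full wrist pixels) hangs over the ledge, in line with the slot and in front of the plate. Next I lower it until it touches.

Emit:
arm_command --pt "1 0 0 0.02 0 0 0" --pt "1 0 0 0.05 0 0 0" --pt "1 0 0 0.075 0 0 0" --pt "1 0 0 0.088 0 0 0" --pt "1 0 0 0.088 0 0 0"

```text
time_s: 9.18
position: [438.1, 185.4, 39.0]
tool_rot: [[-0.0, 1.0, -0.001], [1.0, 0.0, -0.0], [-0.0, -0.001, -1.0]]
wrist_force: [-0.6, 0.0, -0.5]
width: 29.3
grasp_force: 25.0
```

Emit:
arm_command --pt "1 0 0 0.002 0 0 0" --pt "1 0 0 0.004 0 0 0" --pt "1 0 0 0.004 0 0 0"

```text
time_s: 9.55
position: [438.6, 185.5, 38.6]
tool_rot: [[0.0, 1.0, 0.0], [1.0, -0.0, 0.0], [0.0, 0.0, -1.0]]
wrist_force: [-0.1, 0.5, -1.0]
width: 29.9
grasp_force: 25.0
```

Emit:
arm_command --pt "1 0 0 0.002 0 0 0" --pt "1 0 0 0.003 0 0 0" --pt "1 0 0 0.003 0 0 0"

```text
time_s: 9.93
position: [438.5, 185.5, 37.8]
tool_rot: [[0.0, 1.0, -0.0], [1.0, -0.0, -0.0], [-0.0, -0.0, -1.0]]
wrist_force: [0.9, 0.4, -1.7]
width: 29.3
grasp_force: 25.0
```

Emit:
arm_command --pt "1 0 0 0.002 0 0 0" --pt "1 0 0 0.002 0 0 0" --pt "1 0 0 0.002 0 0 0"

```text
time_s: 10.3
position: [438.6, 185.5, 37.6]
tool_rot: [[-0.0, 1.0, 0.0], [1.0, 0.0, 0.0], [0.0, 0.0, -1.0]]
wrist_force: [-1.2, -0.1, 2.8]
width: 29.7
grasp_force: 25.0
```

Emit:
arm_command --pt "1 0 0 0.002 0 0 0" --pt "1 0 0 0.002 0 0 0" --pt "1 0 0 0.002 0 0 0"

```text
time_s: 10.68
position: [438.6, 185.5, 37.5]
tool_rot: [[-0.0, 1.0, -0.0], [1.0, 0.0, -0.0], [-0.0, -0.0, -1.0]]
wrist_force: [-3.7, -1.6, 7.7]
width: 29.5
grasp_force: 25.0
```

Emit:
arm_command --pt "1 0 0.01 -0.0015 0 0 0" --pt "1 -0.001 0.03 -0.0015 0 0 0" --pt "1 -0.002 0.05 -0.0015 0 0 0" --pt "1 -0.003 0.07 -0.0015 0 0 0" --pt "1 -0.003 0.09 -0.0015 0 0 0" --pt "1 -0.004 0.11 -0.0015 0 0 0" --pt "1 -0.004 0.12 -0.0015 0 0 0"

```text
time_s: 11.55
position: [466.9, 184.8, 37.5]
tool_rot: [[-0.0, 1.0, -0.004], [1.0, 0.0, 0.0], [0.0, -0.004, -1.0]]
wrist_force: [-11.6, 0.4, 16.7]
width: 29.4
grasp_force: 25.0
```

Emit:
arm_command --pt "1 0 0.01 0 0 0 0" --pt "1 -0.001 0.03 0 0 0 0" --pt "1 -0.002 0.05 0 0 0 0" --pt "1 -0.003 0.07 0 0 0 0" --pt "1 -0.003 0.08 0 0 0 0"

```text
time_s: 12.18
position: [486.5, 184.1, 37.5]
tool_rot: [[-0.0, 1.0, -0.005], [1.0, 0.0, 0.0], [0.0, -0.005, -1.0]]
wrist_force: [-14.9, 0.8, 19.1]
width: 29.3
grasp_force: 25.0
```

Friction with the floor is high, so I take off some of the load.

Emit:
arm_command --pt "1 0 0 -0.004 0 0 0" --pt "1 0 0 -0.004 0 0 0" --pt "1 0 0 -0.004 0 0 0"

```text
time_s: 12.55
position: [488.2, 183.8, 37.8]
tool_rot: [[0.0, 1.0, -0.001], [1.0, -0.0, 0.0], [0.0, -0.001, -1.0]]
wrist_force: [-2.2, 0.4, 0.5]
width: 29.7
grasp_force: 25.0
```

Emit:
arm_command --pt "1 0 0.01 0 0 0 0" --pt "1 -0.001 0.03 0 0 0 0" --pt "1 -0.002 0.05 0 0 0 0" --pt "1 -0.002 0.06 0 0 0 0"

```text
time_s: 13.05
position: [504.5, 183.2, 38.5]
tool_rot: [[0.0, 1.0, 0.001], [1.0, -0.0, 0.0], [0.0, 0.001, -1.0]]
wrist_force: [-0.9, 0.3, 1.3]
width: 29.5
grasp_force: 25.0
```

Emit:
arm_command --pt "1 -0.001 0.02 0 0 0 0" --pt "1 -0.001 0.04 0 0 0 0" --pt "1 -0.002 0.06 0 0 0 0" --pt "1 -0.002 0.06 0 0 0 0"

```text
time_s: 13.55
position: [519.5, 182.7, 38.4]
tool_rot: [[0.0, 1.0, 0.001], [1.0, -0.0, 0.0], [0.0, 0.001, -1.0]]
wrist_force: [0.8, 0.2, 0.5]
width: 29.5
grasp_force: 25.0
```

Emit:
arm_command --pt "1 -0.001 0.02 0 0 0 0" --pt "1 -0.001 0.04 0 0 0 0" --pt "1 -0.002 0.06 0 0 0 0" --pt "1 -0.002 0.06 0 0 0 0"

```text
time_s: 14.05
position: [534.4, 182.2, 38.3]
tool_rot: [[0.0, 1.0, 0.001], [1.0, -0.0, 0.0], [0.0, 0.001, -1.0]]
wrist_force: [0.7, -0.2, 1.1]
width: 29.6
grasp_force: 25.0
```

Emit:
arm_command --pt "1 0 0.004 0 0 0 0" --pt "1 0 0.008 0 0 0 0" --pt "1 0 0.012 0 0 0 0" --pt "1 0 0.016 0 0 0 0" --pt "1 0 0.016 0 0 0 0"

```text
time_s: 14.68
position: [537.6, 182.3, 38.2]
tool_rot: [[-0.0, 1.0, 0.0], [1.0, 0.0, 0.0], [0.0, 0.0, -1.0]]
wrist_force: [-1.9, -0.5, 2.0]
width: 29.1
grasp_force: 25.0
```

Emit:
arm_command --pt "1 0 0.004 0 0 0 0" --pt "1 0 0.008 0 0 0 0" --pt "1 0 0.012 0 0 0 0" --pt "1 0 0.012 0 0 0 0"

```text
time_s: 15.18
position: [540.7, 182.2, 38.2]
tool_rot: [[0.0, 1.0, 0.0], [1.0, -0.0, 0.0], [0.0, 0.0, -1.0]]
wrist_force: [-0.9, -0.6, 1.4]
width: 29.3
grasp_force: 25.0
```

Emit:
arm_command --pt "1 0 0.003 0 0 0 0" --pt "1 0 0.006 0 0 0 0" --pt "1 0 0.006 0 0 0 0"

```text
time_s: 15.55
position: [542.1, 182.2, 38.2]
tool_rot: [[0.0, 1.0, 0.0], [1.0, -0.0, -0.0], [-0.0, 0.0, -1.0]]
wrist_force: [-2.2, -0.6, 2.9]
width: 29.6
grasp_force: 25.0
```

Commanded x is 542. I'll use 0.75 mm steps from here.

Emit:
arm_command --pt "1 0 0.003 0 0 0 0" --pt "1 0 0.003 0 0 0 0"

```text
time_s: 15.8
position: [542.8, 182.2, 38.2]
tool_rot: [[0.0, 1.0, 0.0], [1.0, -0.0, 0.0], [0.0, 0.0, -1.0]]
wrist_force: [-1.7, 0.0, 1.8]
width: 29.4
grasp_force: 25.0
```

Emit:
arm_command --pt "1 0 0.003 0 0 0 0" --pt "1 0 0.003 0 0 0 0"

```text
time_s: 16.05
position: [543.6, 182.3, 38.2]
tool_rot: [[0.0, 1.0, 0.0], [1.0, -0.0, 0.0], [0.0, 0.0, -1.0]]
wrist_force: [-1.9, 0.5, 0.9]
width: 29.6
grasp_force: 25.0
```

Emit:
arm_command --pt "1 0 0.003 0 0 0 0" --pt "1 0 0.003 0 0 0 0"

```text
time_s: 16.3
position: [544.3, 182.3, 38.2]
tool_rot: [[0.0, 1.0, 0.0], [1.0, -0.0, 0.0], [0.0, 0.0, -1.0]]
wrist_force: [-2.3, -0.1, 0.7]
width: 29.3
grasp_force: 25.0
```

Emit:
arm_command --pt "1 0 0.002 0 0 0 0" --pt "1 0 0.002 0 0 0 0"

```text
time_s: 16.55
position: [544.8, 182.2, 38.2]
tool_rot: [[0.0, 1.0, 0.0], [1.0, -0.0, -0.0], [-0.0, 0.0, -1.0]]
wrist_force: [-1.3, -0.1, 0.8]
width: 29.3
grasp_force: 25.0
```

Emit:
arm_command --pt "1 0 0.002 0 0 0 0" --pt "1 0 0.002 0 0 0 0"

```text
time_s: 16.8
position: [545.7, 182.2, 38.2]
tool_rot: [[-0.0, 1.0, 0.001], [1.0, 0.0, 0.0], [0.0, 0.001, -1.0]]
wrist_force: [-0.7, 0.1, -1.3]
width: 29.6
grasp_force: 25.0
```

Emit:
arm_command --pt "1 0 0.002 0 0 0 0" --pt "1 0 0.002 0 0 0 0"

```text
time_s: 17.05
position: [545.8, 182.2, 38.0]
tool_rot: [[0.0, 1.0, 0.0], [1.0, -0.0, -0.0], [-0.0, 0.0, -1.0]]
wrist_force: [-0.6, 0.2, -0.7]
width: 29.6
grasp_force: 25.0
```

fz dropped at x of about 545.5, so the catch has probably snapped up. I'll go on feeling for the stop.

Emit:
arm_command --pt "1 0 0.002 0 0 0 0" --pt "1 0 0.002 0 0 0 0"

```text
time_s: 17.3
position: [546.0, 182.2, 38.0]
tool_rot: [[0.0, 1.0, -0.001], [1.0, -0.0, -0.0], [-0.0, -0.001, -1.0]]
wrist_force: [-1.5, 0.1, -0.9]
width: 29.4
grasp_force: 25.0
```

Emit:
arm_command --pt "1 0 0.001 0 0 0 0" --pt "1 0 0.001 0 0 0 0"

```text
time_s: 17.55
position: [546.0, 182.2, 38.0]
tool_rot: [[-0.0, 1.0, -0.001], [1.0, 0.0, -0.0], [-0.0, -0.001, -1.0]]
wrist_force: [-3.3, 0.8, 0.5]
width: 29.7
grasp_force: 25.0
```

Emit:
arm_command --pt "1 0 0.001 0 0 0 0" --pt "1 0 0.001 0 0 0 0"

```text
time_s: 17.8
position: [546.3, 182.2, 38.0]
tool_rot: [[-0.0, 1.0, -0.001], [1.0, 0.0, -0.0], [-0.0, -0.001, -1.0]]
wrist_force: [-3.9, 0.0, 0.6]
width: 29.5
grasp_force: 25.0
```

Emit:
arm_command --pt "1 0 0.001 0 0 0 0" --pt "1 0 0.001 0 0 0 0"

```text
time_s: 18.05
position: [546.5, 182.2, 38.0]
tool_rot: [[-0.0, 1.0, -0.001], [1.0, 0.0, -0.0], [-0.0, -0.001, -1.0]]
wrist_force: [-5.7, -0.0, -0.2]
width: 29.3
grasp_force: 25.0
```

Emit:
arm_command --pt "1 0 0.001 0 0 0 0" --pt "1 0 0.001 0 0 0 0"

```text
time_s: 18.3
position: [546.7, 182.2, 38.0]
tool_rot: [[-0.0, 1.0, -0.001], [1.0, 0.0, -0.0], [-0.0, -0.001, -1.0]]
wrist_force: [-5.5, -1.6, 2.0]
width: 29.4
grasp_force: 25.0
```

Emit:
arm_command --pt "1 0 -0.003 0 0 0 0" --pt "1 0 -0.006 0 0 0 0" --pt "1 0 -0.006 0 0 0 0"

```text
time_s: 18.68
position: [546.0, 182.2, 38.1]
tool_rot: [[0.0, 1.0, 0.001], [1.0, -0.0, 0.0], [0.0, 0.001, -1.0]]
wrist_force: [-1.8, -1.7, -1.9]
width: 29.3
grasp_force: 25.0
```

Emit:
arm_command --pt "1 0 -0.003 0 0 0 0" --pt "1 0 -0.003 0 0 0 0"

```text
time_s: 18.92
position: [545.8, 182.3, 38.6]
tool_rot: [[0.0, 1.0, 0.002], [1.0, -0.0, 0.0], [0.0, 0.002, -1.0]]
wrist_force: [-0.1, -0.1, -1.5]
width: 29.4
grasp_force: 25.0
```

```bash
python3 - <<'E'
from rig import cams,readout
o=readout.get_obs();print(o["position"],o["wrist_force"])
E
```

```text
[545.83752078 182.30409385  38.59171646] [-0.13724119 -0.1293676  -1.50472593]
```

Emit:
arm_command --pt "1 0 -0.002 0 0 0 0" --pt "1 0 -0.002 0 0 0 0" --pt "1 0 -0.002 0 0 0 0"

```text
time_s: 19.3
position: [545.5, 182.3, 38.7]
tool_rot: [[0.0, 1.0, 0.002], [1.0, -0.0, 0.0], [0.0, 0.002, -1.0]]
wrist_force: [2.2, 0.4, -1.6]
width: 29.8
grasp_force: 25.0
```

The pull-back is resisted: the tube stalls at 545.5 with +2 N, so the catch is holding. I reseat it against the stop, lower it onto the floor, then release.

Emit:
arm_command --pt "1 0 0.003 0 0 0 0" --pt "1 0 0.006 0 0 0 0" --pt "1 0 0.008 0.001 0 0 0" --pt "1 0 0.009 0.002 0 0 0" --pt "1 0 0.01 0.0025 0 0 0" --pt "1 0 0.01 0.0025 0 0 0"

```text
time_s: 20.05
position: [546.0, 182.2, 37.6]
tool_rot: [[-0.0, 1.0, -0.002], [1.0, 0.0, -0.0], [-0.0, -0.002, -1.0]]
wrist_force: [-5.3, -1.1, 4.7]
width: 29.3
grasp_force: 25.0
```

Emit:
arm_command --pt "1 0 -0.002 0 0 0 0" --pt "1 0 -0.002 0.0005 0 0 0" --pt "1 0 -0.002 0.0005 0 0 0"

```text
time_s: 20.42
position: [546.0, 182.2, 37.5]
tool_rot: [[-0.0, 1.0, -0.001], [1.0, 0.0, -0.0], [-0.0, -0.001, -1.0]]
wrist_force: [-5.7, -0.6, 5.6]
width: 29.5
grasp_force: 25.0
```

Emit:
arm_command --pt "0 0 0 0 0 0 0" --pt "-0.5 0 0 0 0 0 0" --pt "-1 0 0 0 0 0 0" --pt "-1 0 0 0 0 0 0" --pt "-1 0 0 0 0 0 0" --pt "-1 0 0 0 0 0 0" --pt "-1 0 0 0 0 0 0" --pt "-1 0 0 0 0 0 0" --newtons 3

```text
time_s: 21.42
position: [546.5, 182.3, 37.4]
tool_rot: [[-0.0, 1.0, 0.0], [1.0, 0.0, 0.0], [0.0, 0.0, -1.0]]
wrist_force: [-0.1, 0.6, 0.0]
width: 86.6
grasp_force: 0.0
```

Emit:
arm_command --pt "-1 0 0 -0.02 0 0 0" --pt "-1 0 0 -0.08 0 0 0" --pt "-1 0 0 -0.2 0 0 0" --pt "-1 0 0 -0.36 0 0 0" --pt "-1 0 0 -0.52 0 0 0" --pt "-1 0 0 -0.64 0 0 0" --pt "-1 0 0 -0.7 0 0 0" --pt "-1 0 0 -0.7 0 0 0"

```text
time_s: 22.42
position: [547.2, 182.4, 213.9]
tool_rot: [[0.0, 1.0, 0.003], [1.0, -0.0, 0.0], [0.0, 0.003, -1.0]]
wrist_force: [-0.8, -0.0, -0.5]
width: 87.0
grasp_force: 0.0
```

Emit:
arm_command --pt "-1 -0.05 0 0 0 0 0" --pt "-1 -0.15 0 0 0 0 0" --pt "-1 -0.25 0 0 0 0 0" --pt "-1 -0.3 0 0 0 0 0" --pt "-1 -0.3 0 0 0 0 0"

```text
time_s: 23.05
position: [546.1, 106.3, 211.4]
tool_rot: [[0.002, 1.0, -0.002], [1.0, -0.002, 0.0], [0.0, -0.002, -1.0]]
wrist_force: [-0.1, 0.5, -1.4]
width: 87.3
grasp_force: 0.0
```

```bash
python3 - <<'E'
from rig import cams,readout
from h import *
d={n:cams.read_camera(n) for n in("scene","side","wrist")};o=readout.get_obs();pickle.dump((d,o),open("c4.pkl","wb"))
print(o["time_s"],o["position"],o["wrist_force"],o["width"])
def crop(c,h,w,H,W):
    u,v=proj(c,(540,186,30)).astype(int); v0,u0=max(0,v-h//2),max(0,u-w//2); return cv2.resize(c["img"][v0:v0+h,u0:u0+w],(W,H),interpolation=3)
L=crop(d["wrist"],240,320,300,400)
R=np.vstack([crop(d["scene"],120,160,300,400),crop(d["side"],120,160,300,400)])
cv2.imwrite("pics/m4.png",np.hstack([np.vstack([L,cv2.resize(d["wrist"]["img"],(400,300))]),R]))
E
```

```text
23.2 [546.34663048 107.75742402 212.08730513] [-0.05380163  0.21014795  0.48780328] 87.07254666475981
```

View pics/m4.png

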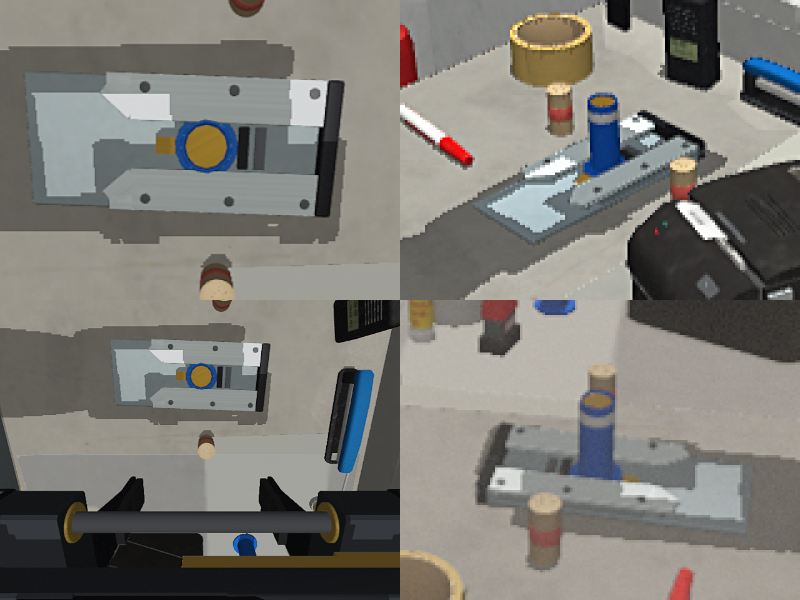

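In the top-left crop the tube stands upright in the slot at (206,146), against the black stop at (244,148). The brass catch shows behind the foot at (165,145), the gripper is clear, and the rolls and marker are in place. I'm handing in.

```bash
python3 -c "
from rig import ctrl
print(ctrl.sign_off())"
```

```text
the job is handed in; nothing more can be done
None
```

The blue coin tube nearest the robot is upright in the slot against the sprung stop, pushed with about 6 N; the brass catch resisted a light pull-back, the gripper is clear, and the job was handed in at about 23 s (no verdict came back).

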